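# Clear the tube and hold the sample bay's gate ajar

### The job

The sample tube standing in front of the sample bay's gate is in the gate's way: put it all the way down into the one empty hole of the tube rack and let it go. Then take the knob of the sagging barrel bolt on top of the gate, lift it so that the bolt's collar clears the bent-up lip of the keeper while you draw the bolt fully back, and with the same grip pull the gate about 25 degrees open against its closing spring. Finish still gripping the knob, holding the gate still there, with the other things on the bench left where they are.

Things in the scene. Friction and masses are not known exactly. Their poses are not given: they have to be found in the camera images.
- bay: sample bay, fixed (place and yaw vary): steel base plate 260 (x) x 380 (y) x 10 mm with the gate across it at x = +30 mm; origin at the centre of the plate's underside, x from the gate's front (robot's side) to the back, y along the gate towards its hinge. Ivory walls up to z = 70 mm behind the gate, aluminium posts at both its ends
- tube_block (a point): mouth centre of the hole in the white 50 x 50 mm block on the bay's plate in front of the gate (z = 45 mm; x = -45, y = -80 mm of the bay; axes as the bay's): hole 21 mm wide, 30 mm deep; the tube's place at the start. The swinging gate passes over the block but not past a tube in it
- tube: the sample tube to move: glass, 18 mm diameter, 120 mm long, foot tapered, with a white cap 20 mm in diameter on its top 22 mm; 35 g. Origin at the centre of its foot, z up its axis. Starts upright in the block in front of the gate, foot at z = 15 mm
- rack: white tube rack, fixed (its place and yaw vary): block 210 (x) x 60 (y) x 60 mm high with a row of four holes along its x at -75, -25, +25 and +75 mm; origin at the centre of its underside. Holes are 21 mm wide, 50 mm deep (floor at z = 10 mm), mouths chamfered 3 mm; the one at +25 mm is empty, the others hold tubes
- rack_hole2 (a point): centre of the mouth of the rack's empty hole, at the rack's top (z = 60 mm); axes as the rack's
- gate_leaf: the gate: 16 mm thick, 265 mm long, 60 mm high frame, top edge at z = 115 mm. Origin on the hinge axis at the top edge; the leaf runs from there along its own -y; its x is its normal (to the back when closed); turns with the gate. Two upright slotted guides for the bolt stand on the top edge at y = -241 and -90 mm, 49 mm tall
- bay_hinge (a point): fixed point on the gate's vertical hinge axis, at the height of the gate's top edge (z = 115 mm), at x = +30, y = +140 mm of the bay; axes as the bay's
- gate (a joint): gate angle, rad: 0 closed; grows to 0.9 as the free end swings out in front, towards the robot (clockwise seen from above). A spring shuts it: 0.32 N m closed, 0.68 N m at 0.45 rad. The bolt locks it within about 0.02 rad until it is drawn
- bolt: steel barrel bolt, 0.2 kg: 10 mm shaft lying along the gate 20 mm above its top edge (z = 135 mm), a collar 28 mm in diameter and 12 mm long at its nose, and an upright knob: plain post, 16 mm in diameter, 60 mm tall from the shaft's axis. Origin on the shaft's axis under the knob; axes as the gate's. The knob is 190 mm from the hinge when shot, 145 mm when drawn
- bolt_knob (a point): point on the knob's axis 43 mm above the shaft's axis (17 mm below the knob's top; z = 178 mm when the bolt sags): where to grip it from above, with a finger in front of and one behind the gate
- bolt_draw (a joint): how far the bolt is drawn back, m: 0 shot, 0.045 fully drawn, towards the hinge (the gate's +y); 1 N friction. Drawn beyond 0.023 the collar is out of the keeper and may be let down
- bolt_lift (a joint): height of the bolt in its slots, m: 0 sagging (it drops there under its weight), at most 0.018. While it is below 0.0075 the lip of the keeper stops the collar at a draw of 0.004
- keeper: steel keeper on the post at the gate's free end, fixed to the bay: two 40 mm high side plates 34 mm apart (inside), open on top, and on the gate's side a bent-up lip 10.5 mm high across the way of the collar; origin at the bottom centre, on top of the post (z = 118 mm)
- tube_a: identical capped glass tube, a bystander standing in one of the rack's other three holes (drawn at random); origin at the centre of its foot. Leave it where it is
- tube_b: identical capped glass tube, a bystander standing in one of the rack's other three holes (drawn at random); origin at the centre of its foot. Leave it where it is
- tube_c: identical capped glass tube, a bystander standing in one of the rack's other three holes (drawn at random); origin at the centre of its foot. Leave it where it is
- rinse_bottle: white bottle 64 mm wide, 160 mm tall, bystander beyond the gap between bay and rack; origin at its underside
- powder_jar: small clear jar 48 mm wide, 50 mm tall, bystander between robot and rack; origin at its underside
- dish: white bowl 84 mm wide, 40 mm tall, bystander left of the bay; origin at its underside
- beaker: glass beaker 70 mm wide, 90 mm tall, bystander right of the rack; origin at its underside
- spatula: steel spatula 160 mm long lying flat left of the bay, by the keyboard, bystander; origin at its underside
Not all that is in view belongs to the job. Leave any brown or orange look-alike of the tube alone.

How it is judged:
On the way, in this order (a step that is already met when the one before it is completed fails the run):
1. the tube is fully down in the rack's empty hole and let go (horizontal distance between tube and rack_hole2 below 0.006 m and z of tube in the frame of rack_hole2 below -0.042 m and angle between tube's own z axis and vertical below 0.12 rad and contact force between the fingers and tube below 0.1 N), for 0.2 s.
2. the bolt, held by the fingers, is drawn back out of the keeper (value of joint bolt_draw above 0.034 m and contact force between the fingers and bolt above 1 N), for 0.1 s.
At the end, for the whole second after the job is handed in: Tube let go in the empty hole (foot within 6 mm of its axis, 42 mm deep or more, upright to 0.12 rad); bolt drawn 34 mm or more; fingers gripping the knob (over 1.5 N); gate still (under 0.05 rad/s), 0.32 to 0.58 rad (18 to 33 degrees) open (all of step 1 and value of joint bolt_draw above 0.034 m and value of joint gate between 0.32 and 0.58 rad and contact force between the fingers and bolt above 1.5 N and velocity of joint gate between -0.05 and 0.05 rad/s); the arm keeps its last pose, push and grip.
It fails at once if a bystander was moved by more than 25 mm or tipped over (distance of any of tube_a, tube_b, tube_c, rinse_bottle, powder_jar, dish, beaker, spatula from where it was at the start of the episode above 0.025 m or angle between any of tube_a, tube_b, tube_c, rinse_bottle, powder_jar, dish, beaker, spatula's own z axis and vertical above 0.3 rad).
It also fails if it takes over 58 s, if anything falls off the work surface, if the arm or the gripper's body presses on something with over 40 N, if the wrist force passes 120 N, or if a joint passes its speed limit or range.

### The arm

A 6-joint arm with a two-finger parallel gripper is mounted at the origin on the work surface. World frame = base frame: x ahead of the robot, y to its left, z up, the work surface at z = 0. Lengths are in m, angles in rad, forces in N, time in s.
With the tool pointing down it reaches from about 0.35 to 0.975 m from the base axis. Payload 7.1 kg.
Tool frame: the origin (TCP) lies midway between the tips of the shut fingers; the grasp point (between the pads) lies 19 mm behind it; z points along the fingers, y is the line along which they close (so a half turn about z gives the same grasp; the last joint's range is limited). The gripper opens to 88 mm and grips with 3 to 60 N. Pads are 20 mm wide; open, the fingers measure 115 mm over their backs; the gripper's body (75 mm by 178 mm) begins 61 mm behind the grasp point.
Start: joints at [1.183, 0.423, 1.63, -0, 1.089, -0.019], TCP at [0.225, 0.583, 0.223] pointing down, gripper open.
Joint ranges: [-3, 3], [-0.9, 2.11], [0.09, 2.58], [-1.31, 4.45], [0.11, 2.69], [-2.54, 2.54]. Speed limits (rad/s): [2.39, 2.39, 3.01, 3.14, 3.14, 3.14].

### API

Orientations are given as a 3x3 rotation matrix whose columns are the frame's x, y, z axes.
In Python, from bench import arm gives the robot as it stands.
- The arm moves only by the tool move_arm, never from a script. Its argument "commands" is a list that holds one entry, the list of rows, each a list of 5 numbers: the closure, from -1 (fully open) to 1 (shut), then the shift along the tool's x, y, z as a fraction of full scale, then the turn about the tool's z as a fraction of full scale. In form: [[[grip, tx, ty, tz, twist], ...]]. A call has 1 to 12 rows; each row shifts and turns the commanded pose from where the row before left it, along the tool's axes as they then stand; what a row does not reach is not made up. Full scale, the value 1, is 0.025 m for a shift and pi/4 rad for a turn. A row lasts 1/8 s, in which the tool goes at most 62.5 mm and 10.7 degrees, less where a joint would pass 70% of its speed; a pose out of reach is approached as far as the arm can. A call with a number of a shift or a turn outside -1 to 1 is refused whole. A call with a gripper value outside its range is refused whole. The fingers move at their own pace and stop on an object; "force" is the grip in N (left out, the last holds). Time passes only in rows, so rows that do not move let the fingers close. It gives the time, the measured TCP pose, the force, the opening and the grip force at its end, in the units of the state.
- arm.get_obs(): the state, without advancing time (a new reading comes with each control period).
- arm.capture(name): name is "side" or "top"; returns (picture, depth): 400x640x3 uint8, red, green, blue; 400x640 float32, m along the optical axis (not along the pixel's ray), 0 where there is no reading.
- arm.camera_model(name): a dict with "camera_matrix" (3x3 intrinsics, pixels), "k1" (the pictures are not rectified: a ray, as slopes to the right and down, at radius r is drawn at 1 + k1 r^2 times it, then the intrinsics apply), "world_from_camera" (4x4, takes a point from camera to world coordinates). Camera axes: x right, y up, looking along -z (the intrinsics and any distortion apply to the point x, -y, -z); pixel columns grow to the right and rows downward; lengths in m; the calibration is good to about 2 mm. A picture is of the moment at which its call begins. camera_model takes no time and is no camera call.
- arm.finish_job(): hands the job in; it is judged then, once.
The state is a dict: "time_s": time; "joint_positions": joint angles; "joint_velocities": joint speeds; "effort": joint torques, N m; "tcp_pos": TCP position; "eef_rot": TCP orientation; "wrist_force": force on the tool from outside, world axes, zero at the start; "wrist_torque": the same for the moment, N m; "grip_width": finger opening in m; "grasp_force": force on a finger pad.
Only numpy, scipy, OpenCV 4.12 (cv2) and the standard library are available. Lean on these libraries where they do the work, as an engineer would, in place of code of your own. Each camera call takes 0.05 s, during which the arm holds its last target. There are 200 camera calls.

## Working session

There is one attempt and no reset: what is moved stays moved. The work goes in short steps, Python scripts to look and compute and a tool call to move; the robot and the scene stay as the last step left them, time stands still between calls to the robot, and variables do not carry over. Pictures are saved under pics/ and viewed, at most 10 in all, crops included, and the job is handed in when it is done.

Besides the shell and the picture viewer there is one more tool, called after "Request:" as name(argument=value, ...) on one line, values as JSON. move_arm: Moves the arm, as the interface text tells. Shift numbers are shares of 0.025 m and turn numbers shares of pi/4 rad, none past 1 either way. Its arguments: {"type":"object","properties":{"commands":{"type":"array"},"force":{"type":"number"}},"required":["commands"]}

```bash
mkdir -p pics; cat > h.py <<'E'
import numpy as np, cv2
from bench import arm
def cap(n):
    im,d=arm.capture(n); return im,d
def world(n,uv,d=None,z=None):
    m=arm.camera_model(n);K=np.array(m["camera_matrix"],float);T=np.array(m["world_from_camera"]);k=m["k1"]
    uv=np.atleast_2d(np.array(uv,float)); s=cv2.undistortPoints(uv[:,None],K,np.array([k,0,0,0.]))[:,0]
    r=np.c_[s[:,0],-s[:,1],-np.ones(len(s))]@T[:3,:3].T; o=T[:3,3]
    t=np.asarray(d) if d is not None else (z-o[2])/r[:,2]
    return o+r*np.reshape(t,(-1,1))
def cloud(n,d):
    v,u=np.indices(d.shape); P=world(n,np.c_[u.ravel(),v.ravel()],d=d.ravel()); return P.reshape(d.shape+(3,))
E
python3 - <<'E'
from h import *
for n in("top","side"):
    im,d=cap(n); cv2.imwrite(f"pics/{n}0.png",im[:,:,::-1]); np.savez(f"{n}0.npz",im=im,d=d)
    m=arm.camera_model(n); print(n,m["k1"],np.round(m["world_from_camera"],3).tolist(),np.round(m["camera_matrix"],1).tolist())
o=arm.get_obs();print(o["time_s"],o["tcp_pos"],np.round(o["eef_rot"],3).tolist(),o["grip_width"])
E
```

```text
top 0.004144568756611006 [[0.023, 0.981, -0.191, 0.331], [-0.999, 0.027, 0.017, -0.032], [0.022, 0.19, 0.982, 1.387], [0.0, 0.0, 0.0, 1.0]] [[396.9, 0.0, 320.1], [0.0, 396.9, 197.4], [0.0, 0.0, 1.0]]
side -0.1451121750730027 [[-0.972, 0.132, -0.195, 0.241], [-0.236, -0.525, 0.818, 1.242], [0.005, 0.841, 0.541, 0.96], [0.0, 0.0, 0.0, 1.0]] [[504.2, 0.0, 313.2], [0.0, 504.2, 196.0], [0.0, 0.0, 1.0]]
0.1 [0.22512277 0.58250127 0.22198159] [[-0.933, 0.36, -0.001], [0.36, 0.933, -0.001], [0.0, -0.001, -1.0]] 0.0881828441780382
```

View pics/top0.png

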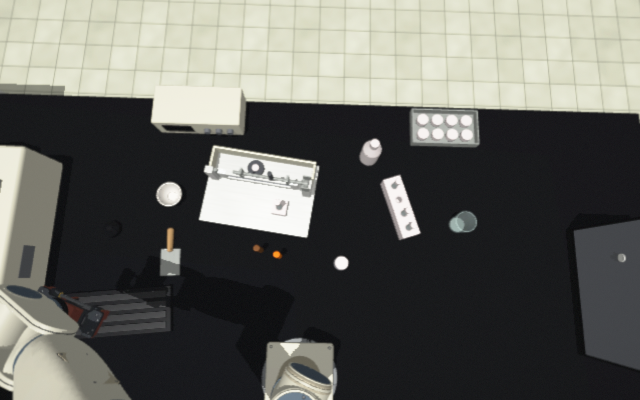

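View pics/side0.png

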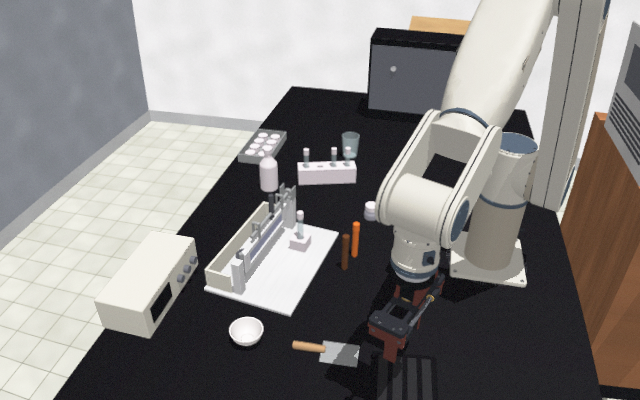

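Top view: the bay plate spans (200..318, 147..237), the rack is around (400,207), and the hinge end is on the left. Candidates for the tube:
- white-capped tube in the block: top (281,206), side (300,222)
- brown and orange look-alikes: top (258,248) and (277,254)
- three rack tubes: top (394,185), (404,212), (409,226)

I choose the one in the block and check it in a close crop.

```bash
python3 - <<'E'
from h import *
t=np.load("top0.npz");s=np.load("side0.npz")
a=t["im"][140:245,195:325];b=t["im"][165:245,370:430];c=s["im"][140:310,200:370]
f=lambda i,k:cv2.resize(i,None,fx=k,fy=k,interpolation=cv2.INTER_CUBIC)
A=np.zeros((600,800,3),np.uint8)
a=f(a,3.5);A[:a.shape[0],:a.shape[1]]=a
b=f(b,2.7);A[375:375+b.shape[0],:b.shape[1]]=b
c=f(c,2);A[:c.shape[0],458:458+c.shape[1]]=c
cv2.imwrite("pics/crop0.png",A[:,:,::-1])
P=cloud("top",t["d"]);im=t["im"].astype(int)
g=im.min(2)
# plate: height 5..15mm bright
Q=lambda lo,hi,x0,x1,y0,y1:(P[...,2]>lo)&(P[...,2]<hi)&(P[...,0]>x0)&(P[...,0]<x1)&(P[...,1]>y0)&(P[...,1]<y1)&(t["d"]>0)
for uv in [(225,205),(120,320),(281,206),(394,196),(410,215),(400,207)]:print(uv,np.round(P[uv[1],uv[0]],4))
def rect(n,m):
    q=P[m][:,:2].astype(np.float32);r=cv2.minAreaRect(q);print(n,len(q),np.round(r[0],4),np.round(r[1],4),r[2],np.median(P[m][:,2]))
rack=Q(.05,.07,.3,.9,-.6,-.15);rect("rack",rack)
pl=Q(.003,.02,.3,1,-.1,.4)&(g>120);rect("plate",pl)
for lo,hi in[(.03,.055),(.06,.08),(.105,.122),(.13,.145),(.15,.172),(.172,.2)]:
    m=Q(lo,hi,.3,1,-.1,.4)
    n,l,st,ce=cv2.connectedComponentsWithStats(m.astype(np.uint8))
    print(lo,[(st[i,4],np.round(P[l==i].mean(0),3).tolist()) for i in range(1,n) if st[i,4]>3])
m=Q(.08,.2,.3,.9,-.6,-.12);n,l,st,ce=cv2.connectedComponentsWithStats(m.astype(np.uint8))
print("rk",[(st[i,4],np.round(P[l==i].mean(0),3).tolist(),ce[i].round(1).tolist()) for i in range(1,n) if st[i,4]>3])
m=Q(.03,.2,.3,.6,-.1,.4);n,l,st,ce=cv2.connectedComponentsWithStats(m.astype(np.uint8))
print("near",[(st[i,4],np.round(P[l==i].mean(0),3).tolist(),P[l==i][:,2].max().round(3)) for i in range(1,n) if st[i,4]>3])
E
```

```text
(225, 205) [0.562  0.2769 0.0106]
(120, 320) [0.1706 0.5878 0.0251]
(281, 206) [0.5526 0.0757 0.0765]
(394, 196) [ 0.6001 -0.3071  0.0613]
(410, 215) [ 0.5358 -0.3605  0.0623]
(400, 207) [ 0.5634 -0.3283  0.0561]
rack 1022 [ 0.563  -0.3418] [0.4511 0.1851] 59.028587341308594 0.05969335317894753
plate 5872 [0.7174 0.179 ] [0.4505 0.4647] 82.22943878173828 0.010206385705737842
0.03 [(np.int32(111), [0.853, 0.251, 0.045]), (np.int32(30), [0.825, 0.381, 0.043]), (np.int32(27), [0.82, 0.335, 0.048]), (np.int32(219), [0.728, 0.174, 0.042]), (np.int32(21), [0.696, 0.175, 0.032]), (np.int32(19), [0.653, 0.311, 0.042]), (np.int32(14), [0.599, -0.007, 0.042]), (np.int32(171), [0.551, 0.082, 0.045]), (np.int32(6), [0.408, 0.138, 0.045])]
0.06 [(np.int32(9), [0.945, 0.227, 0.07]), (np.int32(7), [0.901, 0.227, 0.074]), (np.int32(145), [0.828, 0.303, 0.069]), (np.int32(391), [0.722, 0.143, 0.069]), (np.int32(14), [0.654, 0.311, 0.069]), (np.int32(189), [0.636, 0.155, 0.068]), (np.int32(10), [0.599, -0.007, 0.07]), (np.int32(6), [0.549, 0.08, 0.068]), (np.int32(4), [0.407, 0.137, 0.07])]
0.105 [(np
[... 812 characters left out ...]
1, 0.157]), (np.int32(10), [0.629, 0.104, 0.162]), (np.int32(9), [0.616, -0.006, 0.152]), (np.int32(16), [0.599, -0.004, 0.158])]
0.172 [(np.int32(26), [0.633, 0.106, 0.192])]
rk [(np.int32(300), [0.745, -0.223, 0.121], [372.0, 149.2]), (np.int32(49), [0.635, -0.307, 0.119], [397.4, 182.1]), (np.int32(51), [0.541, -0.337, 0.119], [407.2, 210.6]), (np.int32(100), [0.517, -0.544, 0.088], [467.0, 221.1]), (np.int32(49), [0.494, -0.353, 0.12], [412.2, 225.2])]
near [(np.int32(61), [0.598, -0.008, 0.103], np.float64(0.163)), (np.int32(224), [0.552, 0.082, 0.062], np.float64(0.139)), (np.int32(50), [0.409, 0.142, 0.104], np.float64(0.127)), (np.int32(42), [0.391, 0.078, 0.108], np.float64(0.125))]
```

View pics/crop0.png

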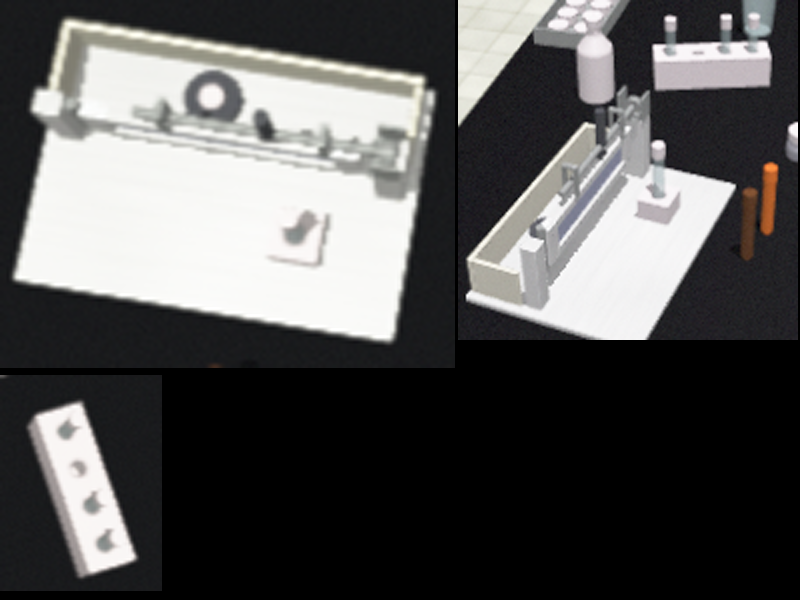

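The crop confirms it: the white-capped glass tube stands in the white block (crop at (300,228), side view at (658,170)), and the rack's empty hole is second from the far end. Next I refine the positions with both views.

```bash
python3 - <<'E'
from h import *
for n in("top","side"):
    t=np.load(n+"0.npz");P=cloud(n,t["d"]);g=t["im"].min(2)
    def near(x,y,z0,z1,r,name):
        m=(np.hypot(P[...,0]-x,P[...,1]-y)<r)&(P[...,2]>z0)&(P[...,2]<z1)&(t["d"]>0)
        q=P[m]
        if len(q)<4:print(n,name,len(q));return
        lo,hi=np.percentile(q[:,:2],[2,98],axis=0)
        print(n,name,len(q),"mean",q.mean(0).round(4),"mid",((lo+hi)/2).round(4),"ext",(hi-lo).round(3))
    near(.5545,.083,.131,.145,.025,"cap")
    for i,c in enumerate([(.637,-.307),(.543,-.337),(.496,-.353)]):near(*c,.126,.14,.025,f"rk{i}")
    near(.633,.106,.19,.205,.025,"knob"); near(.646,.202,.158,.17,.03,"g90");near(.626,.053,.158,.17,.03,"g241")
    m=((P[...,2]>.055)&(P[...,2]<.065)&(np.hypot(P[...,0]-.565,P[...,1]+.33)<.14)).astype(np.uint8)
    N,l,st,_=cv2.connectedComponentsWithStats(m);k=1+st[1:,4].argmax();r=cv2.minAreaRect(P[l==k][:,:2].astype(np.float32));print(n,"rack",np.round(r[0],4),np.round(r[1],4),r[2])
E
```

```text
top cap 31 mean [0.5561 0.0837 0.1348] mid [0.5567 0.0828] ext [0.018 0.016]
top rk0 28 mean [ 0.6374 -0.3084  0.1304] mid [ 0.638  -0.3081] ext [0.018 0.016]
top rk1 26 mean [ 0.5426 -0.3396  0.1305] mid [ 0.5428 -0.3396] ext [0.016 0.016]
top rk2 27 mean [ 0.4949 -0.3548  0.131 ] mid [ 0.4949 -0.3543] ext [0.017 0.016]
top knob 21 mean [0.634  0.1061 0.195 ] mid [0.6345 0.1064] ext [0.013 0.014]
top g90 19 mean [0.6476 0.2017 0.1643] mid [0.6471 0.202 ] ext [0.019 0.009]
top g241 18 mean [0.6275 0.0531 0.1649] mid [0.6277 0.0532] ext [0.02  0.006]
top rack [ 0.5667 -0.3322] [0.2103 0.062 ] 18.448753356933594
side cap 26 mean [0.5545 0.0902 0.1343] mid [0.5546 0.0895] ext [0.018 0.021]
side rk0 14 mean [ 0.6362 -0.3018  0.1294] mid [ 0.6361 -0.3027] ext [0.015 0.021]
side rk1 15 mean [ 0.5418 -0.3334  0.128 ] mid [ 0.5418 -0.3329] ext [0.016 0.02 ]
side rk2 14 mean [ 0.4938 -0.3513  0.1288] mid [ 0.4935 -0.3508] ext [0.015 0.025]
side knob 19 mean [0.6329 0.112  0.1937] mid [0.6333 0.1109] ext [0.012 0.016]
side g90 28 mean [0.6472 0.2061 0.1639] mid [0.6473 0.206 ] ext [0.021 0.015]
side g241 22 mean [0.6276 0.0574 0.1619] mid [0.6272 0.0566] ext [0.021 0.013]
side rack [ 0.5649 -0.327 ] [0.2102 0.0718] 18.120899200439453
```

Request:
move_arm(commands=[[[-1, 0, 0, 0, -0.15], [-1, 0, 0, 0, -0.15], [-1, -0.8, -0.9, 0, 0], [-1, -0.8, -0.9, 0, 0], [-1, -0.8, -0.9, 0, 0], [-1, -0.8, -0.9, 0, 0], [-1, -0.8, -0.9, 0, 0], [-1, -0.8, -0.9, 0, 0], [-1, -0.8, -0.9, 0, 0], [-1, -0.8, -0.9, 0, 0], [-1, -0.8, -0.9, 0, 0], [-1, -0.8, -0.9, 0, 0]]], force=12)

```text
time_s: 1.6
tcp_pos: [0.3939, 0.3324, 0.2224]
eef_rot: [[-0.991, 0.133, -0.0], [0.133, 0.991, -0.0], [0.0, -0.0, -1.0]]
wrist_force: [-0.1, -0.7, -0.2]
grip_width: 0.0879
grasp_force: 0.0
```

Request:
move_arm(commands=[[[-1, -0.8, -0.9, 0, 0], [-1, -0.8, -0.9, 0, 0], [-1, -0.8, -0.9, 0, 0], [-1, -0.8, -0.9, 0, 0], [-1, -0.8, -0.9, 0, 0], [-1, -0.8, -0.9, 0, 0], [-1, -0.8, -0.9, 0, 0], [-1, -0.8, -0.9, 0, 0], [-1, -0.8, -0.9, 0, 0], [-1, 0, 0, 0, 0], [-1, 0, 0, 0, 0]]])

```text
time_s: 2.98
tcp_pos: [0.5445, 0.1091, 0.2223]
eef_rot: [[-0.991, 0.133, -0.001], [0.133, 0.991, 0.0], [0.001, -0.0, -1.0]]
wrist_force: [0.5, 0.5, -0.6]
grip_width: 0.0877
grasp_force: 0.0
```

Request:
move_arm(commands=[[[-1, -0.6, -0.95, 0, 0], [-1, 0, 0, 0.6, 0], [-1, 0, 0, 0.9, 0], [-1, 0, 0, 0.9, 0], [-1, 0, 0, 0.9, 0], [-1, 0, 0, 0.9, 0], [-1, 0, 0, 0.9, 0], [-1, 0, 0, 0.8, 0], [-1, 0, 0, 0, 0]]])

```text
time_s: 4.1
tcp_pos: [0.5545, 0.0842, 0.0732]
eef_rot: [[-0.991, 0.132, -0.005], [0.132, 0.991, -0.0], [0.004, -0.001, -1.0]]
wrist_force: [-0.3, 0.1, 0.4]
grip_width: 0.0878
grasp_force: 0.0
```

```bash
python3 - <<'E'
from h import *
i,d=cap("top");j,e=cap("side")
A=np.hstack([cv2.resize(i[140:260,230:350],(400,400)),cv2.resize(j[150:270,230:350],(400,400))])
cv2.imwrite("pics/g1.png",A[:,:,::-1])
E
```

```text
(no output)
```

View pics/g1.png

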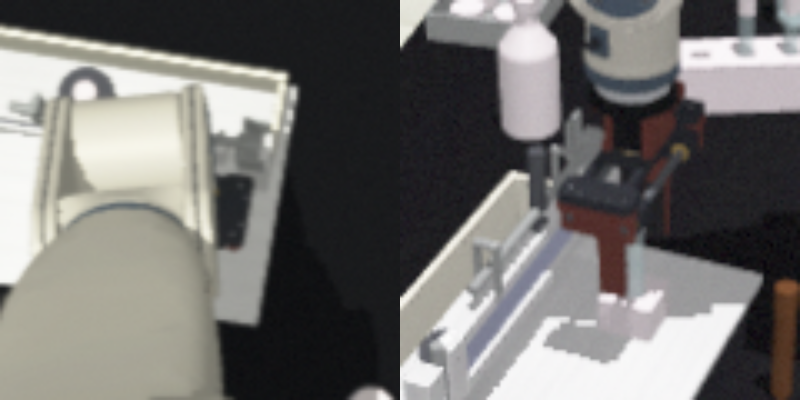

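The right half shows the fingers astride the tube just above the block at (620,290). I close now.

Request:
move_arm(commands=[[[-1, -0.06, 0, 0, 0], [1, 0, 0, 0, 0], [1, 0, 0, 0, 0], [1, 0, 0, 0, 0], [1, 0, 0, 0, 0], [1, 0, 0, 0, 0], [1, 0, 0, 0, 0], [1, 0, 0, 0, 0]]], force=10)

```text
time_s: 5.2
tcp_pos: [0.5584, 0.0831, 0.0752]
eef_rot: [[-0.991, 0.133, -0.0], [0.133, 0.991, -0.0], [0.0, -0.0, -1.0]]
wrist_force: [-0.4, 0.1, 0.6]
grip_width: 0.0212
grasp_force: 0.0
```

Request:
move_arm(commands=[[[1, 0, 0, 0, 0], [1, 0, 0, 0, 0], [1, 0, 0, 0, 0]]])

```text
time_s: 5.58
tcp_pos: [0.5583, 0.0831, 0.0751]
eef_rot: [[-0.991, 0.133, -0.0], [0.133, 0.991, -0.0], [0.0, -0.0, -1.0]]
wrist_force: [-0.8, 0.3, -0.1]
grip_width: 0.0196
grasp_force: 9.9
```

Request:
move_arm(commands=[[[1, 0, 0, -0.4, 0], [1, 0, 0, -0.8, 0], [1, 0, 0, -0.8, 0], [1, 0, 0, -0.8, 0], [1, 0, 0, -0.8, 0], [1, 0, 0, -0.8, 0], [1, 0, 0, -0.8, 0], [1, 0, 0, 0, -0.1], [1, 0, 0, 0, -0.15], [1, 0, 0, 0, -0.15], [1, 0, 0, 0, -0.12], [1, 0, 0, 0, -0.06]]])

```text
time_s: 7.08
tcp_pos: [0.5583, 0.083, 0.2059]
eef_rot: [[-0.948, -0.319, 0.0], [-0.319, 0.948, 0.0], [-0.0, -0.0, -1.0]]
wrist_force: [0.6, 0.6, -0.6]
grip_width: 0.0198
grasp_force: 10.0
```

Request:
move_arm(commands=[[[1, 0.1, -0.4, 0, 0], [1, 0.2, -0.8, 0, 0], [1, 0.2, -0.9, 0, 0], [1, 0.2, -0.9, 0, 0], [1, 0.2, -0.9, 0, 0], [1, 0.2, -0.9, 0, 0], [1, 0.25, -0.9, 0, 0], [1, 0.25, -0.9, 0, 0], [1, 0.25, -0.9, 0, 0], [1, 0.25, -0.9, 0, 0], [1, 0.25, -0.9, 0, 0], [1, 0.25, -0.9, 0, 0]]])

```text
time_s: 8.57
tcp_pos: [0.5773, -0.1813, 0.2053]
eef_rot: [[-0.949, -0.316, 0.0], [-0.316, 0.949, -0.0], [-0.0, -0.0, -1.0]]
wrist_force: [0.6, -0.4, -1.5]
grip_width: 0.0199
grasp_force: 10.0
```

Request:
move_arm(commands=[[[1, 0.25, -0.9, 0, 0], [1, 0.25, -0.9, 0, 0], [1, 0.25, -0.9, 0, 0], [1, 0.25, -0.9, 0, 0], [1, 0.25, -0.9, 0, 0], [1, 0.15, -0.5, 0, 0], [1, 0, 0, 0, 0], [1, 0, 0, 0, 0], [1, 0, 0, 0, 0]]])

```text
time_s: 9.7
tcp_pos: [0.5839, -0.3083, 0.2052]
eef_rot: [[-0.948, -0.318, -0.0], [-0.318, 0.948, 0.0], [0.0, 0.0, -1.0]]
wrist_force: [-0.5, 0.1, 0.2]
grip_width: 0.0196
grasp_force: 9.9
```

```bash
python3 - <<'E'
from h import *
i,d=cap("top");j,e=cap("side");np.savez("top1.npz",im=i,d=d);np.savez("side1.npz",im=j,d=e)
A=np.hstack([cv2.resize(i[130:250,340:460],(400,400)),cv2.resize(j[90:210,260:380],(400,400))])
cv2.imwrite("pics/g2.png",A[:,:,::-1]);print(arm.get_obs()["tcp_pos"],arm.get_obs()["grasp_force"])
E
```

```text
[ 0.58397009 -0.30838842  0.20527436] 9.948839305434376
```

View pics/g2.png

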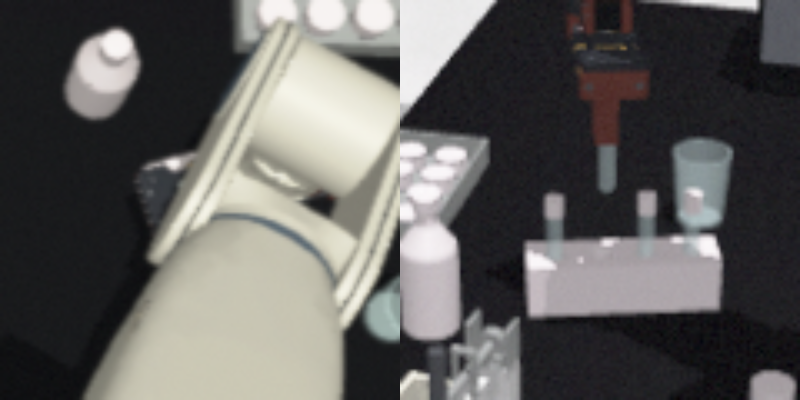

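The tube hangs upright between the fingers (side crop (607,170), the full-picture position about (322,141)). I measure its axis against its neighbours in the same view.

```bash
python3 - <<'E'
from h import *
def axis(n,f,u0,rows,w=9):
    g=np.load(f)["im"].astype(float).sum(2);c=[]
    for v in rows:
        r=cv2.GaussianBlur(g[v:v+1,u0-w:u0+w+1],(3,1),0)[0];dg=np.gradient(r);i=dg[:w].argmax();k=w+dg[w:].argmin()
        p=lambda a,q:q+0.5*(abs(a[q-1])-abs(a[q+1]))/(abs(a[q-1])-2*abs(a[q])+abs(a[q+1])+1e-9) if 0<q<len(a)-1 else q
        c.append((u0-w+(p(dg,i)+p(dg,k))/2,v,k-i))
    return np.array(c)
def X(c,y):
    uv=c[:,:2];P1=world("side",uv,d=np.ones(len(uv)));P2=world("side",uv,d=2*np.ones(len(uv)));r=P2-P1
    t=(y-P1[:,1])/r[:,1];return P1+r*t[:,None]
for name,f,u,rows,y in [("held","side1.npz",322,range(135,145),-.3084),("rk0","side1.npz",306,range(156,163),-.3084),("rk1","side1.npz",334,range(156,163),-.3396),("rk2","side1.npz",348,range(156,163),-.3548)]:
    c=axis("side",f,u,rows);q=X(c,y);print(name,c[:,0].round(1),c[:,2],q[:,0].round(4),np.median(q[:,0]).round(4),q[[0,-1],2].round(3))
E
```

```text
held [321.7 321.7 321.7 321.7 321.7 321.7 321.7 321.7 321.7 321.7] [5. 5. 5. 5. 5. 5. 5. 5. 5. 5.] [0.5815 0.5814 0.5814 0.5815 0.5814 0.5815 0.5812 0.5812 0.5812 0.5812] 0.5814 [0.191 0.156]
rk0 [305.9 305.9 305.9 306.  305.9 305.9 302.6] [ 4.  5.  4.  4.  5.  5. 11.] [0.6385 0.6387 0.6384 0.6382 0.6385 0.6384 0.6511] 0.6385 [0.101 0.074]
rk1 [333.5 333.6 333.5 333.5 333.5 333.8 334.4] [5. 5. 5. 5. 5. 4. 3.] [0.5435 0.5433 0.5433 0.5432 0.543  0.542  0.5395] 0.5432 [0.097 0.073]
rk2 [349.4 349.5 349.4 347.2 347.4 347.6 347.7] [11. 11.  9.  5. 13. 13. 13.] [0.4879 0.4874 0.4876 0.4955 0.4944 0.4937 0.493 ] 0.493 [0.096 0.071]
```

Request:
move_arm(commands=[[[1, -0.16, -0.68, 0, 0], [1, 0, 0, 0, 0], [1, 0, 0, 0.6, 0], [1, 0, 0, 0.8, 0], [1, 0, 0, 0.8, 0], [1, 0, 0, 0.6, 0], [1, 0, 0, 0.2, 0], [1, 0, 0, 0, 0], [1, 0, 0, 0, 0]]])

```text
time_s: 10.92
tcp_pos: [0.5936, -0.3242, 0.1309]
eef_rot: [[-0.948, -0.317, 0.001], [-0.317, 0.948, -0.001], [-0.001, -0.001, -1.0]]
wrist_force: [-0.3, 0.1, -0.4]
grip_width: 0.0198
grasp_force: 9.9
```

```bash
python3 - <<'E'
from h import *
j,e=cap("side");np.savez("side2.npz",im=j,d=e)
A=cv2.resize(j[125:195,285:365],(800,700),interpolation=cv2.INTER_CUBIC)[:600]
cv2.imwrite("pics/g3.png",A[:,:,::-1]);print(arm.get_obs()["tcp_pos"],arm.get_obs()["grasp_force"])
E
```

```text
[ 0.593557   -0.32414962  0.13101814] 9.949687868356705
```

View pics/g3.png

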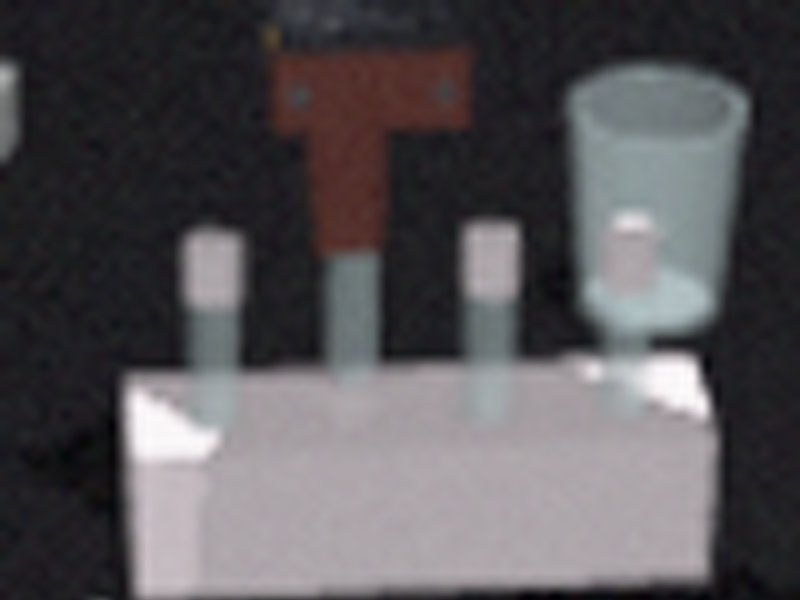

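The tube axis is at 352, midway between its neighbours at 215 and 491, with the foot just above the hole at (350,405). I lower it slowly.

Request:
move_arm(commands=[[[1, 0, 0.03, 0.2, 0], [1, 0, 0, 0.2, 0], [1, 0, 0, 0.2, 0], [1, 0, 0, 0.2, 0], [1, 0, 0, 0.2, 0], [1, 0, 0, 0, 0]]])

```text
time_s: 11.72
tcp_pos: [0.5925, -0.323, 0.1045]
eef_rot: [[-0.948, -0.317, -0.001], [-0.317, 0.948, 0.0], [0.001, 0.001, -1.0]]
wrist_force: [0.4, -0.3, -0.6]
grip_width: 0.02
grasp_force: 9.9
```

Request:
move_arm(commands=[[[1, 0, 0, 0.3, 0], [1, 0, 0, 0.3, 0], [1, 0, 0, 0.3, 0], [1, 0, 0, 0.25, 0], [1, 0, 0, 0.15, 0], [1, 0, 0, 0.05, 0], [1, 0, 0, 0, 0]]])

```text
time_s: 12.6
tcp_pos: [0.5929, -0.3233, 0.0715]
eef_rot: [[-0.949, -0.317, 0.0], [-0.317, 0.949, -0.0], [-0.0, -0.0, -1.0]]
wrist_force: [0.5, 0.3, -0.5]
grip_width: 0.0199
grasp_force: 9.9
```

Request:
move_arm(commands=[[[-1, 0, 0, 0, 0], [-1, 0, 0, 0, 0], [-1, 0, 0, 0, 0], [-1, 0, 0, 0, 0], [-1, 0, 0, -0.5, 0], [-1, 0, 0, -1, 0], [-1, 0, 0, -1, 0], [-1, 0, 0, -1, 0], [-1, 0, 0, -1, 0], [-1, 0, 0, -1, 0], [-1, 0, 0, -1, 0]]])

```text
time_s: 13.98
tcp_pos: [0.5929, -0.3232, 0.2359]
eef_rot: [[-0.948, -0.317, 0.001], [-0.317, 0.948, -0.001], [-0.001, -0.001, -1.0]]
wrist_force: [0.4, -1.1, 0.6]
grip_width: 0.0878
grasp_force: 0.0
```

```bash
python3 - <<'E'
from h import *
j,e=cap("side");P=cloud("side",e)
o=arm.get_obs();print(o["tcp_pos"],o["grip_width"])
for c in [(.636,-.302),(.589,-.318),(.542,-.333),(.494,-.351)]:
    m=(np.hypot(P[...,0]-c[0],P[...,1]-c[1])<.02)&(P[...,2]>.1)&(P[...,2]<.15);q=P[m];print(len(q),q.mean(0).round(4),q[:,2].max().round(4))
A=cv2.resize(j[125:195,285:365],(800,700),interpolation=cv2.INTER_CUBIC)[:600]
cv2.imwrite("pics/g4.png",A[:,:,::-1])
E
```

```text
[ 0.59447018 -0.32410414  0.23964824] 0.08796546972076974
44 [ 0.6359 -0.3     0.1186] 0.1349
50 [ 0.5874 -0.3167  0.1187] 0.1326
45 [ 0.5405 -0.3315  0.1176] 0.1311
47 [ 0.493  -0.347   0.1183] 0.1328
```

View pics/g4.png

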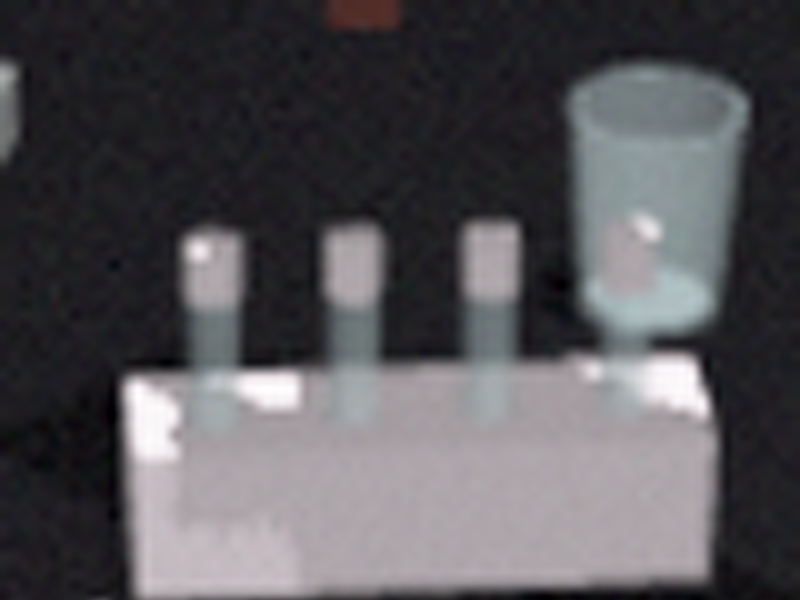

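The tube is seated level with its neighbours at (355,260), and the gripper is clear. Next I turn and travel to the knob.

Request:
move_arm(commands=[[[-1, 0, 0, 0, 0.23], [-1, 0, 0, 0, 0.23], [-1, 0, 0, 0, 0.23], [-1, 0, 0, 0, 0.23], [-1, 0, 0, 0, 0.23], [-1, 0, 0, 0, 0.23], [-1, 0, 0, 0, 0.23], [-1, 0, 0, 0, 0.23], [-1, 0, 0, 0, 0.23], [-1, 0, 0, 0, 0.23], [-1, 0, 0, 0, 0.23], [-1, 0, 0, 0, 0.05]]])

```text
time_s: 15.52
tcp_pos: [0.5928, -0.3231, 0.2341]
eef_rot: [[0.136, 0.991, 0.0], [0.991, -0.136, -0.0], [-0.0, 0.0, -1.0]]
wrist_force: [-1.2, -0.4, 0.2]
grip_width: 0.0879
grasp_force: 0.0
```

Request:
move_arm(commands=[[[-1, 0.5, -0.05, 0, 0], [-1, 0.9, -0.05, 0, 0], [-1, 0.9, -0.05, 0, 0], [-1, 0.9, -0.05, 0, 0], [-1, 0.9, -0.05, 0, 0], [-1, 0.9, -0.05, 0, 0], [-1, 0.9, -0.05, 0, 0], [-1, 0.9, -0.05, 0, 0], [-1, 0.9, -0.05, 0, 0], [-1, 0.9, -0.05, 0, 0], [-1, 0.9, -0.05, 0, 0], [-1, 0.9, -0.05, 0, 0]]])

```text
time_s: 17.02
tcp_pos: [0.6126, -0.062, 0.2339]
eef_rot: [[0.133, 0.991, 0.0], [0.991, -0.133, -0.0], [-0.0, 0.0, -1.0]]
wrist_force: [-0.1, -0.7, 0.2]
grip_width: 0.0878
grasp_force: 0.0
```

Request:
move_arm(commands=[[[-1, 0.9, 0, 0, 0], [-1, 0.9, 0, 0, 0], [-1, 0.9, 0, 0, 0], [-1, 0.9, 0, 0, 0], [-1, 0.9, 0, 0, 0], [-1, 0.8, 0, 0, 0], [-1, 0.5, 0, 0, 0], [-1, 0, 0, 0, 0], [-1, 0, 0, 0, 0]]])

```text
time_s: 18.15
tcp_pos: [0.6317, 0.0798, 0.2338]
eef_rot: [[0.133, 0.991, -0.0], [0.991, -0.133, -0.0], [-0.0, -0.0, -1.0]]
wrist_force: [0.1, -0.9, -0.5]
grip_width: 0.088
grasp_force: 0.0
```

Request:
move_arm(commands=[[[-1, 0.7, -0.05, 0, 0], [-1, 0.35, 0, 0, 0], [-1, 0, 0, 0.5, 0], [-1, 0, 0, 0.9, 0], [-1, 0, 0, 0.9, 0], [-1, 0, 0, 0.6, 0], [-1, 0, 0, 0.2, 0], [-1, 0, 0, 0, 0]]])

```text
time_s: 19.15
tcp_pos: [0.634, 0.1064, 0.1563]
eef_rot: [[0.133, 0.991, -0.0], [0.991, -0.133, -0.0], [-0.0, -0.0, -1.0]]
wrist_force: [-0.2, -0.7, -0.2]
grip_width: 0.0878
grasp_force: 0.0
```

```bash
python3 - <<'E'
from h import *
i,d=cap("top");j,e=cap("side")
A=np.hstack([cv2.resize(i[140:220,230:310],(400,400)),cv2.resize(j[170:270,230:330],(400,400))])
cv2.imwrite("pics/g5.png",A[:,:,::-1]);print(arm.get_obs()["tcp_pos"])
E
```

```text
[0.63453536 0.10646204 0.15715939]
```

View pics/g5.png

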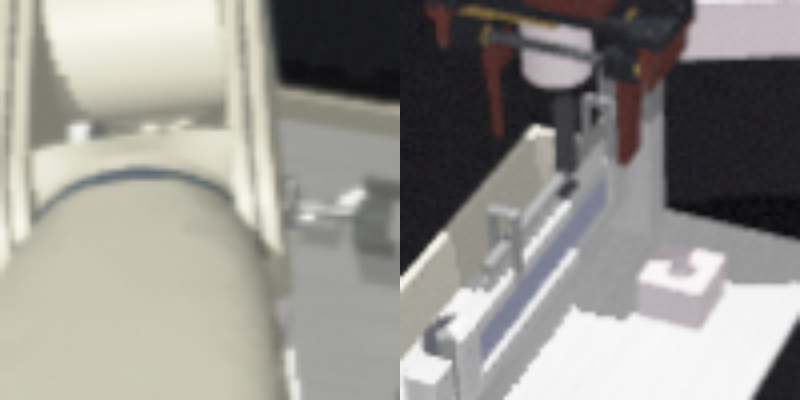

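On the right, the black knob at (565,130) stands between the two fingers at (500,100) and (628,120). I close on it.

Request:
move_arm(commands=[[[1, 0, 0, 0, 0], [1, 0, 0, 0, 0], [1, 0, 0, 0, 0], [1, 0, 0, 0, 0], [1, 0, 0, 0, 0], [1, 0, 0, 0, 0], [1, 0, 0, 0, 0], [1, 0, 0, 0, 0], [1, 0, 0, 0, 0], [1, 0, 0, 0, 0]]], force=35)

```text
time_s: 20.5
tcp_pos: [0.6342, 0.1064, 0.1564]
eef_rot: [[0.133, 0.991, 0.001], [0.991, -0.133, -0.0], [0.0, 0.001, -1.0]]
wrist_force: [2.1, -0.2, -1.1]
grip_width: 0.0154
grasp_force: 35.0
```

Request:
move_arm(commands=[[[1, 0, 0, -0.15, 0], [1, 0, 0, -0.2, 0], [1, 0, 0, -0.17, 0], [1, 0, 0, 0, 0], [1, 0, 0, 0, 0]]])

```text
time_s: 21.12
tcp_pos: [0.634, 0.1064, 0.1695]
eef_rot: [[0.133, 0.991, 0.0], [0.991, -0.133, 0.0], [0.0, 0.0, -1.0]]
wrist_force: [1.8, -0.1, -3.5]
grip_width: 0.0152
grasp_force: 35.0
```

Request:
move_arm(commands=[[[1, 0.15, 0, 0, 0], [1, 0.3, 0, 0, 0], [1, 0.3, 0, 0, 0], [1, 0.3, 0, 0, 0], [1, 0.3, 0, 0, 0], [1, 0.25, 0, 0, 0], [1, 0.1, 0, 0, 0], [1, 0, 0, 0, 0], [1, 0, 0, 0, 0]]])

```text
time_s: 22.25
tcp_pos: [0.6397, 0.1485, 0.1694]
eef_rot: [[0.133, 0.991, 0.0], [0.991, -0.133, 0.0], [0.0, 0.0, -1.0]]
wrist_force: [2.2, -0.7, -2.3]
grip_width: 0.0155
grasp_force: 35.0
```

Request:
move_arm(commands=[[[1, 0.004, -0.22, 0, 0.048], [1, 0.004, -0.22, 0, 0.048], [1, 0.004, -0.22, 0, 0.048], [1, 0.004, -0.22, 0, 0.048], [1, 0.004, -0.22, 0, 0.048], [1, 0.004, -0.22, 0, 0.048]]])

```text
time_s: 23.0
tcp_pos: [0.608, 0.1565, 0.1697]
eef_rot: [[0.353, 0.936, 0.001], [0.936, -0.353, 0.0], [0.001, 0.001, -1.0]]
wrist_force: [3.2, -0.9, -1.9]
grip_width: 0.0154
grasp_force: 35.0
```

Request:
move_arm(commands=[[[1, 0.004, -0.22, 0, 0.048], [1, 0.004, -0.22, 0, 0.048], [1, 0.004, -0.22, 0, 0.048], [1, 0.004, -0.22, 0, 0.048], [1, 0.004, -0.22, 0, 0.048], [1, 0.004, -0.22, 0, 0.048], [1, 0, 0, 0, 0], [1, 0, 0, 0, 0], [1, 0, 0, 0, 0], [1, 0, 0, 0, 0]]])

```text
time_s: 24.25
tcp_pos: [0.5786, 0.1714, 0.1695]
eef_rot: [[0.553, 0.833, 0.0], [0.833, -0.553, 0.0], [0.0, 0.0, -1.0]]
wrist_force: [4.6, -1.1, -1.6]
grip_width: 0.0156
grasp_force: 35.0
```

```bash
python3 - <<'E'
from h import *
j,e=cap("side")
A=np.hstack([cv2.resize(j[150:290,210:350],(480,480)),cv2.resize(j[125:195,285:355],(320,320))[[*range(320)]+[0]*160]])
cv2.imwrite("pics/g6.png",A[:,:,::-1]);o=arm.get_obs();print(o["time_s"],o["tcp_pos"],o["grasp_force"],o["wrist_force"])
E
```

```text
24.3 [0.57856563 0.17143879 0.16945152] 34.995635747909546 [ 4.69281905 -2.03460572 -3.59285924]
```

View pics/g6.png

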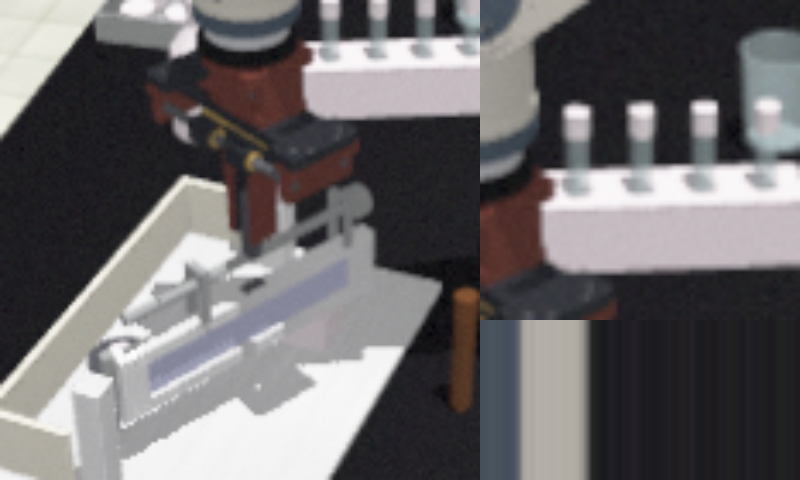

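The gate stands about 26° open, with the collar (355,200) drawn up to its guide and the knob in the fingers. The tube is seated level with the other rack tubes. Handing in.

```bash
python3 -c "
from bench import arm
print(arm.finish_job())"
```

```text
the job is handed in; nothing more can be done
None
```

The job is handed in: by measurement and the last picture, the tube is seated and let go in the rack's empty hole, the bolt is drawn about 42 mm, and the gate is held still about 26° open with the knob still gripped. The hand-in call returned no verdict.

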